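Fit the U-bolt that clamps a magnifier lamp's boom tube

ROBOT

A 6-joint arm with a two-finger parallel gripper is mounted at the origin on the work surface. World frame = base frame: x ahead of the robot, y to its left, z up, the work surface at z = 0. Lengths are in m, angles in rad, forces in N, time in s.
With the tool pointing down it reaches from about 0.35 to 0.975 m from the base axis. Payload 4.9 kg.
Tool frame: the origin (TCP) lies midway between the tips of the shut fingers; the grasp point (between the pads) lies 19 mm behind it; z points along the fingers, y is the line along which they close (so a half turn about z gives the same grasp; the last joint's range is limited). The gripper opens to 85 mm and grips with 20 to 120 N. Pads are 22 mm wide; open, the fingers measure 114 mm over their backs; the gripper's body (76 mm by 85 mm) begins 54 mm behind the grasp point. The pads swing forward as they close: fully open they stand 13 mm farther back than shut.
Start: joints at [1.003, 0.053, 1.613, -0, 1.476, -0.119], TCP at [0.271, 0.563, 0.231] pointing down, gripper open.
Joint ranges: [-3.01, 3.01], [-1.01, 2.22], [0.06, 2.58], [-1.02, 4.17], [0.09, 2.62], [-3.14, 3.14]. Speed limits (rad/s): [2.57, 2.57, 3.14, 3.14, 3.14, 3.14].

INTERFACE

Orientations are given as [roll, pitch, yaw] about the fixed x, y, z axes, in that order (R = Rz(yaw) Ry(pitch) Rx(roll)).
In Python, from plant import r gives the robot as it stands.
- The arm moves only by the shell command python3 -m handwheel 'ROWS' [FORCE]. ROWS is JSON, a list of rows, each a list of 5 numbers: the closure, from -1 (fully open) to 1 (shut), then the shift along the tool's x, y, z in mm, then the turn about the tool's z in degrees. A call has 1 to 5 rows; each row is the pose to reach, as a shift and turn from the pose commanded when the call began, along the tool's axes at that moment; what a row does not reach only later rows make up. A row lasts 1/10 s, in which the tool goes at most 50 mm and 8.59 degrees, less where a joint would pass 70% of its speed; a pose out of reach is approached as far as the arm can. A call with a gripper value outside its range is refused whole. The fingers move at their own pace and stop on an object; FORCE is the grip in N (left out, the last holds). Time passes only in rows, so rows that repeat a pose let the fingers close. It gives the time, the measured TCP pose, the force, the opening and the grip force at its end, in the units of the state.
- r.observe(): the state, without advancing time (a new reading comes with each control period).
- r.capture(name): name is "scene" or "top"; returns the picture (384x512x3 uint8, red, green, blue); there is no depth.
- r.camera_info(name): a dict with "fx", "fy", "cx", "cy" (pixels), "k1" (the pictures are not rectified: a ray, as slopes to the right and down, at radius r is drawn at 1 + k1 r^2 times it, then the intrinsics apply), "rvec" (rotation vector, rad) and "tvec" (3), from world to camera coordinates, as OpenCV has them. Camera axes: x right, y down, z forward; pixel columns grow to the right and rows downward; lengths in m; the calibration is good to about 2 mm. A picture is of the moment at which its call begins. camera_info takes no time and is no camera call.
- r.hand_in(): hands the job in; it is judged then, once.
The state is a dict: "t": time; "joint_pos": joint angles; "qvel": joint speeds; "tau": joint torques, N m; "eef_pos": TCP position; "tool_rot": TCP orientation; "wrist_force": force on the tool from outside, world axes, zero at the start; "ft_torque": the same for the moment, N m; "width": opening from 0.0 (shut) to 1.0 (fully open); "grasp_force": force on a finger pad.
Only numpy, scipy, OpenCV 4.12 (cv2) and the standard library are available. Lean on these libraries where they do the work, as an engineer would, in place of code of your own. Each camera call takes 0.05 s, during which the arm holds its last target. There are 200 camera calls.

TASK

Clamp the magnifier lamp's tube in its bench bracket: take the U-bolt out of the wooden block, pass its two legs down on either side of the tube and through both holes of the steel plate beneath, and press it fully home until its black saddle sits on the tube, then let go. Feel gently for the holes rather than forcing the legs against the plate (the plate may have slid up to 2.5 cm either way along the tube), and leave the screwdriver, the spool and the parts bin where they are.

Things in the scene. Friction and masses are not known exactly. Their poses are not given: they have to be found in the camera images.
- ubolt: Loose steel U-bolt, about 0.14 kg, standing upright in the block, tips 10 mm above the bench. Origin midway between the two leg tips; z up along the legs, x from leg to leg, y across. Legs: 8 mm round bar, ends slightly bevelled, at x = -20 and +20 mm. The bow's flat top is at z = 102 mm. A half turn about z makes no difference.
- saddle (a point): Centre of the underside of the black plastic saddle block inside the U-bolt's bow, 70 mm above the leg tips; this face comes to rest on the tube. The block is 33 mm in x, 20 mm in y (flat side faces, the place to grip) and reaches 26 mm up from here. Axes as the U-bolt's.
- block: Fixed light wooden block, 110 x 100 mm, 30 mm tall, with two 11 mm holes 20 mm deep (at x = -20 and +20 mm) in which the U-bolt stands. Origin at the centre of its underside.
- bracket: Fixed dark steel bench bracket with the lamp's level aluminium tube, 28 mm in diameter. Origin on the bench under the clamping point; z up, y along the tube (y = -120 to +140 mm). Two cheeks at y = -92 and +92 mm, 14 mm thick, 89 mm tall; white lamp head at y = +210 mm, 104 mm across, 95 mm tall. Pressing the U-bolt or the robot on any of it must stay under 40 N.
- tube_top (a point): Point on the top line of the tube, 99 mm above the bench, right over the bracket's origin; axes as the bracket's. With the saddle fully home here the leg tips are 29 mm above the bench.
- plate_mid (a point): Middle of the bracket's slot for the steel hole plate, 65 mm above the bench (the plate's top face), under the tube. Plate: 94 mm in x, 112 mm in y, 6 mm thick; two oblong through holes, 14 mm in x by 11 mm in y, centred at x = -20 and +20 mm. The plate itself lies anywhere up to 24 mm either way along the tube (y) from this point: not measured, found by feel or sight.
- plate_under (a point): Point 7 mm under the plate's underside, 52 mm above the bench, bracket axes. Here a sprung clip under each hole grips the leg, so the last 30 mm down needs a push of some 5 to 20 N and the U-bolt does not fall home by itself. The plate is stiff: about 25 N moves it along the tube.
- screwdriver: Loose screwdriver lying on the bench; leave it alone.
- spool: Loose grey spool, 54 mm in diameter and 45 mm tall, standing on the bench; leave it alone.
- partsbin: Loose blue open bin, 100 x 140 x 45 mm; leave it alone.
Not all that is in view belongs to the job. There is more than one size of the ubolt; the job needs the smallest.

How it is judged:
At the end, for the whole second after the job is handed in: The U-bolt stands astride the tube with both legs through the plate's holes, upright within 0.12 rad and square across the tube within 0.15 rad, its saddle within 2.5 mm of resting on the tube, released and at rest (z of ubolt in the frame of bracket between 0.025 and 0.0315 m and x of ubolt in the frame of bracket between -0.005 and 0.005 m and y of ubolt in the frame of bracket between -0.03 and 0.03 m and angle between ubolt's own z axis and vertical below 0.12 rad and angle between the x axis of ubolt and the x axis of bracket, either way round below 0.15 rad and linear speed of ubolt below 0.01 m/s); the robot touches nothing.
It fails at once if the U-bolt is pressed on the bracket, plate or tube with more than 40 N (contact force between ubolt and bracket above 40 N).
It fails at once if the robot presses on the bracket with more than 40 N (contact force between any of the arm, the fingers and bracket above 40 N).
It fails at once if the screwdriver, the spool or the parts bin is shifted by more than 30 mm (distance of any of screwdriver, spool, partsbin from where it was at the start of the episode above 0.03 m).
It also fails if it takes over 72 s, if anything falls off the work surface, if the arm or the gripper's body presses on something with over 40 N, if the wrist force passes 120 N, or if a joint passes its speed limit or range.

## Working session

There is one attempt and no reset: what is moved stays moved. The work goes in short steps, Python scripts to look and compute and a shell command to move; the robot and the scene stay as the last step left them, time stands still between calls to the robot, and variables do not carry over. Pictures are saved under pics/ and viewed, at most 10 in all, crops included, and the job is handed in when it is done.

```bash
mkdir -p pics; ls; python3 - <<'E'
from plant import r
import cv2
for n in("scene","top"):
    cv2.imwrite(f"pics/{n}0.png",cv2.resize(r.capture(n)[:,:,::-1],(800,600),interpolation=cv2.INTER_CUBIC)); print(r.camera_info(n))
s=r.observe();print(s)
E
```

```text
pics
{'fx': 401.2316813283032, 'fy': 401.2316813283032, 'cx': 254.26129591014214, 'cy': 189.04743641416164, 'k1': 0.006005279225216674, 'rvec': array([ 1.41578487,  1.97940266, -0.98349829]), 'tvec': array([ 0.25641668, -0.20240622,  1.47006686])}
{'fx': 440.00589039499107, 'fy': 440.00589039499107, 'cx': 255.98287750850773, 'cy': 190.48899973295576, 'k1': -0.0726546327528367, 'rvec': array([ 2.19140199, -2.12469545,  0.15135407]), 'tvec': array([-0.14240026,  0.51425666,  1.28202209])}
{'t': 0.1, 'joint_pos': array([ 1.00300479e+00,  5.33140868e-02,  1.61413449e+00, -1.59765469e-05,
        1.47596771e+00, -1.18999473e-01]), 'qvel': array([ 1.53117802e-03, -1.76639936e-03, -4.05207019e-03, -2.86410636e-03,
       -2.60778679e-05, -4.34121119e-05]), 'tau': array([ 4.41421525e-04, -3.94905066e+01, -3.71364176e+01, -8.19332740e-05,
        3.86325803e-03,  2.46375532e-05]), 'eef_pos': array([0.27088132, 0.56264253, 0.23018479]), 'tool_rot': array([-3.13978003e+00, -2.00709504e-04,  2.69280194e+00]), 'wrist_force': array([ 0.13574709, -0.44197801,  0.34840254]), 'ft_torque': array([ 0.003239  ,  0.01876123, -0.05514693]), 'grasp_force': 0.0, 'width': 1.0031457232154377}
```

View pics/scene0.png

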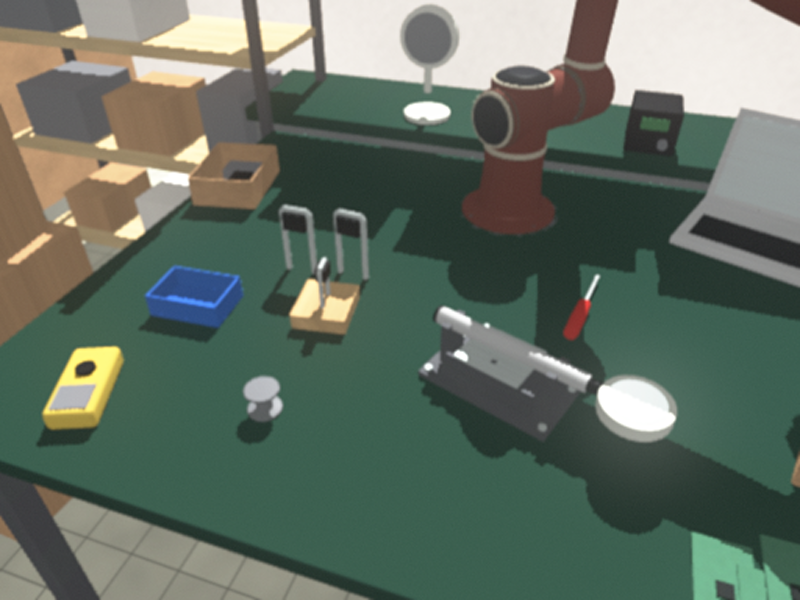

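View pics/top0.png

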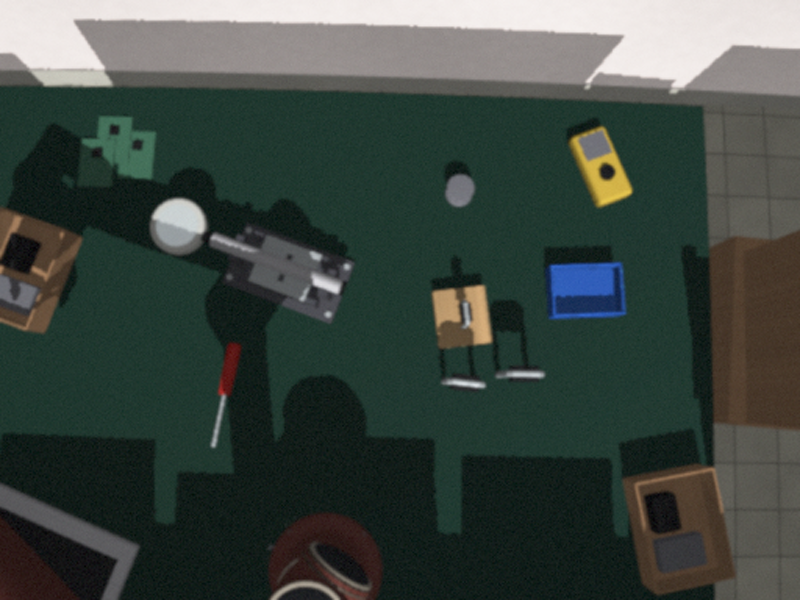

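The scene view shows the small U-bolt in the block at about (325,285), with two larger ones behind it. The bracket tube runs from (440,315) to (590,380). In the top view the block is at (462,316), the bracket at (290,273) and the lamp head at (179,226). Next I'll enlarge these.

```bash
cat > h.py <<'E'
import numpy as np, cv2
from plant import r
def cam(n):
    c=r.camera_info(n); R=cv2.Rodrigues(np.array(c["rvec"]))[0]; return c,R,np.array(c["tvec"])
def ray(n,u,v):
    c,R,t=cam(n); d=np.array([(u-c["cx"])/c["fx"],(v-c["cy"])/c["fy"]]); s=d.copy()
    for _ in range(20): s=d/(1+c["k1"]*(s@s))
    return -R.T@t, R.T@np.r_[s,1]
def onz(n,u,v,z):
    o,d=ray(n,u,v); return o+d*(z-o[2])/d[2]
def proj(n,p):
    c,R,t=cam(n); q=R@np.array(p)+t; s=q[:2]/q[2]; s=s*(1+c["k1"]*(s@s)); return s*c["fx"]+[c["cx"],c["cy"]]
def tri(u1,u2):
    a,d=ray("scene",*u1); b,e=ray("top",*u2); d/=np.linalg.norm(d); e/=np.linalg.norm(e)
    A=np.c_[d,-e]; k=np.linalg.lstsq(A,b-a,rcond=None)[0]; p,q=a+k[0]*d,b+k[1]*e
    return (p+q)/2,np.linalg.norm(p-q)
def avg(n,k=4): return np.mean([r.capture(n) for _ in range(k)],0).astype(np.uint8)[:,:,::-1]
def crop(im,x,y,w,h,s):
    o=cv2.resize(im[y:y+h,x:x+w],None,fx=s,fy=s,interpolation=cv2.INTER_CUBIC)
    for i in range(0,w,10): cv2.putText(o,str(x+i),(i*s,8),0,.3,(0,255,255)); cv2.line(o,(i*s,8),(i*s,14),(0,255,255))
    for i in range(0,h,10): cv2.putText(o,str(y+i),(0,i*s+4),0,.3,(0,255,255)); cv2.line(o,(18,i*s),(24,i*s),(0,255,255))
    return o
E
python3 - <<'E'
from h import *
t=avg("top");s=avg("scene");np.save("t.npy",t);np.save("s.npy",s)
o=np.zeros((600,800,3),np.uint8)
def put(c,x,y): o[y:y+c.shape[0],x:x+c.shape[1]]=c
put(crop(t,130,135,100,74,5),0,0); put(crop(t,270,175,50,50,6),500,0)
put(crop(s,262,190,120,95,4)[:230],0,370) if 0 else put(crop(s,265,192,115,57,4),0,371); put(crop(s,180,155,55,60,4),500,310)
cv2.imwrite("pics/crops.png",o)
for y in(.2,.3): print(proj("top",(.5,y,.1)),proj("scene",(.5,y,.1)))
E
```

```text
[141.45700452 190.30282069] [369.65130886 207.23848314]
[106.79293824 189.20405536] [412.60033428 215.88423056]
```

View pics/crops.png

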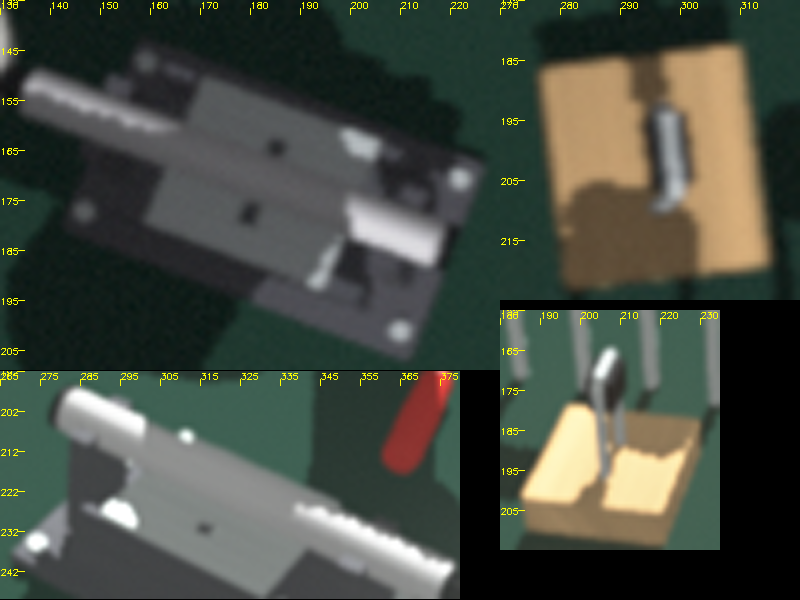

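The top crop shows both plate holes, at about (185,164) and (179.5,177). The U-bolt's bow runs from (297,193) to (298.5,209), inside block corners (276.5,186), (310,182), (314.8,219.5) and (280.6,223).

```bash
python3 - <<'E'
from h import *
t=np.load("t.npy");g=cv2.cvtColor(t,6).astype(float)
def dark(u,v,w=4):
    p=g[v-w:v+w+1,u-w:u+w+1]; m=np.clip(np.median(p)-12-p,0,None); yy,xx=np.mgrid[v-w:v+w+1,u-w:u+w+1]
    return (xx*m).sum()/m.sum(),(yy*m).sum()/m.sum()
H=[dark(185,164),dark(179,177)]
P=[onz("top",*h,.065) for h in H]; print("holes",H,P,np.linalg.norm(P[0]-P[1]),"mid",(P[0]+P[1])/2,"ang",np.degrees(np.arctan2(*(P[0]-P[1])[[1,0]])))
print("holes at 59:",[onz("top",*h,.062)[:2] for h in H])
# block by colour
hsv=cv2.cvtColor(t,40); sub=np.zeros(g.shape,np.uint8); sub[175:230,268:322]=1
m=((hsv[...,0]>8)&(hsv[...,0]<28)&(hsv[...,1]>70)&(sub>0)).astype(np.uint8)
c=max(cv2.findContours(m,0,2)[0],key=cv2.contourArea); c=cv2.convexHull(c)
b=cv2.boxPoints(cv2.minAreaRect(c)); Q=np.array([onz("top",*x,.03) for x in b]);print("block",b.tolist(),Q.round(4).tolist(),Q.mean(0),[np.linalg.norm(Q[i]-Q[i-1]) for i in range(4)])
# bow
mb=((hsv[...,1]<60)&(g>110)&(sub>0)).astype(np.uint8); c=max(cv2.findContours(mb,0,2)[0],key=cv2.contourArea)
rr=cv2.minAreaRect(c); b=cv2.boxPoints(rr);Q=np.array([onz("top",*x,.110) for x in b]);print("bow",rr,Q.round(4).tolist(),Q.mean(0))
for i in range(4): print(np.linalg.norm(Q[i]-Q[i-1]),np.degrees(np.arctan2(*(Q[i]-Q[i-1])[[1,0]])))
print("corners",[onz("top",*x,.03)[:2].round(4).tolist() for x in((276.5,186),(310,182),(314.8,219.5),(280.6,223))])
# tube edges, silhouette height ~.085+.014*..
for n in [(135.5,148.8),(133.6,157.0),(217.6,180.4),(215.6,188)]: print(onz("top",*n,.085)[:2])
E
```

```text
holes [(np.float64(184.7969543147208), np.float64(164.18781725888326)), (np.float64(179.44444444444446), np.float64(177.28735632183907))] [array([0.58585067, 0.08574121, 0.065     ]), array([0.54632594, 0.09943069, 0.065     ])] 0.041828288374809175 mid [0.56608831 0.09258595 0.065     ] ang -19.10365106938196
holes at 59: [array([0.58641312, 0.08621747]), array([0.54679537, 0.09993917])]
block [[275.4000244140625, 185.20001220703125], [310.84619140625, 180.76925659179688], [315.66156005859375, 219.29232788085938], [280.21539306640625, 223.72308349609375]] [[0.5369, -0.1844, 0.03], [0.5538, -0.2911, 0.03], [0.4379, -0.3072, 0.03], [0.4216, -0.2016, 0.03]] [ 0.48754497 -0.2460683   0.03      ] [np.float64(0.11659399193615877), np.float64(0.10806631399365502), np.float64(0.11699025783612878), np.float64(0.10689542414100778)]
bow ((298.0, 201.0), (16.0, 4.0), 90.0) [[0.5049, -0.2389, 0.11], [0.5053, -0.2502, 0.11], [0.46, -0.251, 0.11], [0.4596, -0.2398, 0.11]] [ 0.48244619 -0.24498996  0.11      ]
0.04528366331837046 1.0673264618419658
0.011313848275109312 -88.19411015679273
0.045294836202482786 -178.99885091986354
0.011261397734974723 91.75263380958121
corners [[0.5346, -0.1878], [0.55, -0.2886], [0.4372, -0.3046], [0.4237, -0.2027]]
[0.62337246 0.22940444]
[0.59882596 0.23329138]
[ 0.53758188 -0.0145539 ]
[ 0.51530085 -0.00972386]
```

```bash
cat >> h.py <<'E'
def delta(p,yawdeg,mod=180):
    s=r.observe(); R=__import__("scipy.spatial.transform",fromlist=["R"]).Rotation.from_euler("xyz",s["tool_rot"]).as_matrix()
    d=R.T@(np.array(p)-s["eef_pos"])*1000; y=np.degrees(np.arctan2(R[1,0],R[0,0])); a=(yawdeg-y+mod/2)%mod-mod/2
    print("t",round(s["t"],2),"eef",s["eef_pos"].round(4),"yaw",round(y,2),"-> shift",d.round(1),"turn",round(-a,2),"F",s["wrist_force"].round(1),"M",s["ft_torque"].round(2),"w",round(s["width"],3),"g",round(s["grasp_force"],1))
E
python3 - <<'E'
from h import *
t=np.load("t.npy");g=cv2.GaussianBlur(cv2.cvtColor(t,6),(0,0),.6).astype(np.float32)
a=np.radians(-19.1);X=np.array([np.cos(a),np.sin(a)]);Y=np.array([-X[1],X[0]]);M=np.array([.5645,.0926])
k=np.arange(-26,27,1.)/1000
for yy in(-95,-80,-60,-45,45,60,75,95,110):
    pts=np.array([proj("top",np.r_[M+X*x+Y*yy/1000,.085]) for x in k],np.float32)
    v=cv2.remap(g,pts[:,0],pts[:,1],1).ravel() if 0 else cv2.remap(g,pts[None,:,0],pts[None,:,1],1).ravel()
    print(yy,v[::2].astype(int))
for x in ((.4825,-.245,.112),(.4864,-.2459,.112),(.4845,-.2455,.112)): print(proj("scene",x),proj("top",x))
print(tri((206.6,165.5),(298,200.7)))
delta((.485,-.2455,.2),187.7)
E
```

```text
-95 [ 67  66  65  66  72  86 115 152 188 207 215 216 211 202 189 172 155 136
 117 100  82  70  62  61  61  61  56]
-80 [ 63  66  70  73  79  89 119 154 190 206 215 216 210 202 189 174 156 137
 117  98  81  67  58  55  54  51  47]
-60 [109 106  99  93  90  91  96 101 110 124 139 154 170 176 175 169 155 137
 118 102  90  84  82  81  80  78  76]
-45 [91 91 91 91 90 89 89 87 86 87 88 90 90 91 91 90 89 87 85 85 86 87 89 90
 90 90 91]
45 [88 88 88 87 87 85 85 84 85 86 87 89 90 91 91 89 88 86 84 84 84 84 86 87
 87 87 87]
60 [ 38  38  38  38  41  47  57  69  79  84  87  89  90  93  96 102 108 111
 106  94  75  58  47  42  39  37  36]
75 [ 33  32  32  33  36  42  54  66  78  83  86  89  93 101 117 131 139 132
 118  98  77  56  44  38  37  37  38]
95 [ 33  35  37  38  42  49  58  69  78  83  86  89  95 108 124 138 142 135
 119 101  86  77  73  72  70  66  55]
110 [ 23  23  24  25  30  39  52  66  78  83  88  95 111 130 150 157 155 138
 119  96  71  51  35  28  25  25  24]
[205.96309461 166.77092672] [298.08075111 200.88710885]
[205.07243186 167.47030808] [298.42495098 199.51810941]
[205.49409845 167.12664583] [298.27095516 200.18533989]
(array([ 0.48225004, -0.24362292,  0.11641773]), np.float64(0.0014561151800699136))
t 0.5 eef [0.2712 0.5631 0.2313] yaw 154.29 -> shift [-543.5 -635.7   31.3] turn -33.41 F [ 0.  -0.  -0.3] M [ 0.   -0.03 -0.04] w 1.002 g 0.0
```

```bash
python3 -m handwheel '[[-1,-540,-635,0,-33],[-1,-540,-635,0,-33],[-1,-540,-635,0,-33],[-1,-540,-635,0,-33],[-1,-540,-635,0,-33]]'; python3 -c "
from h import *
delta((.4835,-.245,.18),187.7)"
```

```text
t: 1.0
eef_pos: [0.3341, 0.3216, 0.2315]
tool_rot: [3.141, 0.001, -3.011]
wrist_force: [0.9, -1.2, 0.1]
width: 1.004
grasp_force: 0.0
t 1.0 eef [0.3341 0.3216 0.2315] yaw -172.54 -> shift [ -74.5 -581.3   51.5] turn -0.24 F [ 0.9 -1.2  0.1] M [-0.   -0.06 -0.  ] w 1.004 g 0.0
```

```bash
python3 -m handwheel '[[-1,-60,-480,0,0],[-1,-60,-480,0,0],[-1,-60,-480,0,0],[-1,-60,-480,0,0],[-1,-60,-480,0,0]]' >/dev/null; python3 -m handwheel '[[-1,-30,-230,0,0],[-1,-30,-230,0,0],[-1,-30,-230,0,0],[-1,-30,-230,0,0],[-1,-30,-230,0,0]]'>/dev/null;  python3 -c "
from h import *
delta((.4835,-.245,.18),187.7)"
```

```text
t 2.0 eef [ 0.4554 -0.1464  0.2316] yaw -172.87 -> shift [ -15.7 -101.3   51.7] turn -0.57 F [-0.4  0.7  0.3] M [ 0.01 -0.02  0.  ] w 0.998 g 0.0
```

```bash
python3 -m handwheel '[[-1,-16,-101,50,-0.5],[-1,-16,-101,50,-0.5],[-1,-16,-101,50,-0.5],[-1,-16,-101,50,-0.5],[-1,-16,-101,50,-0.5]]' >/dev/null; python3 -c "
from h import *
delta((.4835,-.245,.084),187.7)
o=np.zeros((600,800,3),np.uint8)
a=crop(avg('top',2),265,165,66,70,6);b=crop(avg('scene',2),170,130,66,80,6)
o[:a.shape[0],:a.shape[1]]=a;o[:b.shape[0],400:400+b.shape[1]]=b
cv2.imwrite('pics/c2.png',o)"
```

```text
t 2.5 eef [ 0.4839 -0.2406  0.1818] yaw -172.2 -> shift [ 1.  -4.4 97.8] turn 0.1 F [ 0.7 -1.2  0.9] M [-0.01  0.02 -0.02] w 1.001 g 0.0
```

View pics/c2.png

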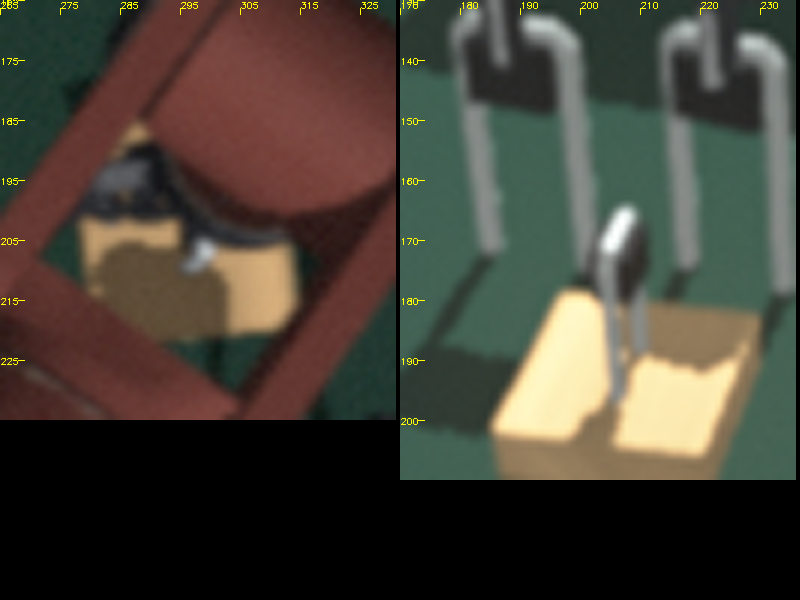

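The crops show the open fingers above the bow and nothing in the way. The near leg enters the block at scene (205.9,196) and the far leg at about (209.8,188).

```bash
python3 -c "
from h import *
a=onz('scene',205.9,196.3,.03);b=onz('scene',209.7,187.8,.03);print(a,b,(a+b)/2)"
python3 -m handwheel '[[-1,1,-4,50,0],[-1,1,-4,96,0],[-1,1,-4,97,0],[-1,1,-4,97,0],[0.3,1,-4,97,0]]' 40; python3 -m handwheel '[[1,0,0,0,0],[1,0,0,0,0],[1,0,0,0,0],[1,0,0,0,0],[1,0,0,0,0]]';python3 -c "
from h import *
delta((.4835,-.245,.084),187.7)"
```

```text
[ 0.50962247 -0.23988047  0.03      ] [ 0.46980366 -0.24594844  0.03      ] [ 0.48971307 -0.24291445  0.03      ]
t: 3.2
eef_pos: [0.4853, -0.2463, 0.0877]
tool_rot: [-3.138, 0.004, -3.005]
wrist_force: [-0.3, 0.0, -0.3]
width: 0.858
grasp_force: 0.0
t: 3.7
eef_pos: [0.4839, -0.2457, 0.0855]
tool_rot: [-3.141, 0.001, -3.006]
wrist_force: [-0.5, 1.3, 5.1]
width: 0.223
grasp_force: 40.6
t 3.7 eef [ 0.4839 -0.2457  0.0855] yaw -172.22 -> shift [0.3 0.8 1.5] turn 0.08 F [-0.5  1.3  5.1] M [0.21 0.2  0.02] w 0.223 g 40.6
```

```bash
python3 -m handwheel '[[1,0,0,-15,0],[1,0,0,-35,0],[1,0,0,-80,0],[1,0,0,-125,0],[1,0,0,-140,0]]' 60; python3 -c "
from h import *
delta((.5655,.0923,.225),160.9)"
```

```text
t: 4.2
eef_pos: [0.4852, -0.2467, 0.2307]
tool_rot: [-3.135, 0.006, -3.006]
wrist_force: [0.4, -0.3, -0.5]
width: 0.22
grasp_force: 60.8
t 4.2 eef [ 0.4852 -0.2467  0.2307] yaw -172.21 -> shift [-125.4  325.1    4.6] turn 26.89 F [ 0.4 -0.3 -0.5] M [ 0.   -0.02 -0.  ] w 0.22 g 60.8
```

```bash
python3 -m handwheel '[[1,-18,46,0,5],[1,-36,92,0,10],[1,-54,138,0,16],[1,-72,184,0,22],[1,-90,230,0,26.9]]' >/dev/null; python3 -m handwheel '[[1,0,20,0,0],[1,0,20,0,0],[1,0,20,0,0]]' >/dev/null; python3 -c "
from h import *
delta((.5655,.0923,.225),160.9)"
```

```text
t 5.0 eef [0.5474 0.0136 0.2235] yaw 160.94 -> shift [ 8.6 80.3 -1.5] turn 0.04 F [-0.7 -0.3 -1.2] M [0.03 0.06 0.02] w 0.217 g 60.7
```

```bash
python3 -m handwheel '[[1,8.6,45,-1.5,0],[1,8.6,80,-1.5,0],[1,8.6,80,-1.5,0],[1,8.6,80,-1.5,0],[1,8.6,80,-1.5,0]]' >/dev/null; python3 -c "
from h import *
delta((.5655,.0923,.225),160.9)
t=avg('top',2);s=avg('scene',2);np.save('t2.npy',t);np.save('s2.npy',s)
o=np.zeros((600,800,3),np.uint8)
b=crop(s,265,130,120,100,6);b=b[:600,:500];a=crop(t,140,130,72,90,4)
o[:600,:500]=b;o[:a.shape[0],510:510+a.shape[1]]=a
cv2.imwrite('pics/c3.png',o)"
```

```text
t 5.5 eef [0.5657 0.0904 0.2255] yaw 160.78 -> shift [0.8 1.7 0.5] turn -0.12 F [ 0.3 -0.2 -1.4] M [-0.04 -0.01  0.01] w 0.221 g 60.7
```

View pics/c3.png

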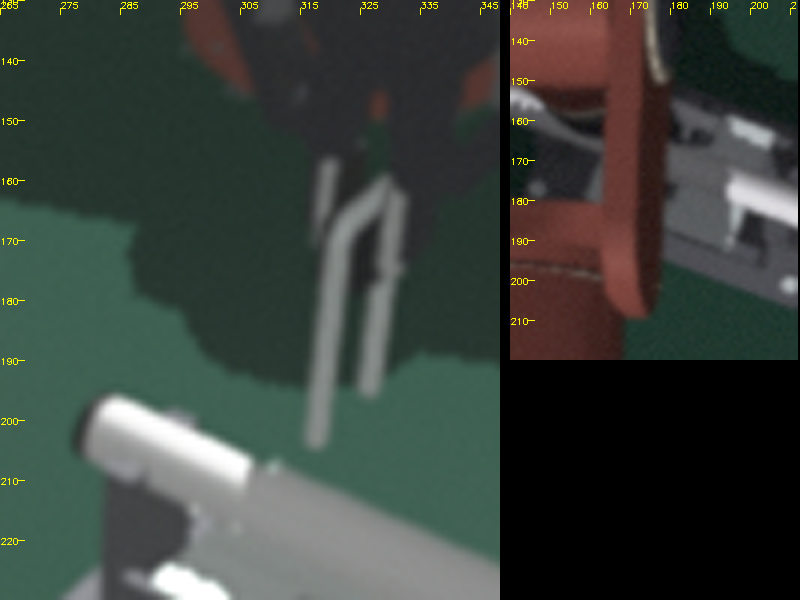

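Scene crop: the leg tips are at about (317,203.5) for the near leg and (326.3,195) for the far one, with the legs upright. In the top crop the arm hides the bolt.

```bash
python3 -c "
from h import *
print('hole scene',onz('scene',315.6,231.1,.065),'top .5859 .0857')
a=onz('scene',317.1,203.3,.150);b=onz('scene',326.2,194.9,.150);d=a-b;print(a,b,(a+b)/2,np.linalg.norm(d),np.degrees(np.arctan2(d[1],d[0])))
"
```

```text
hole scene [0.58808231 0.08785904 0.065     ] top .5859 .0857
[0.58747044 0.08366069 0.15      ] [0.55012153 0.09740177 0.15      ] [0.56879599 0.09053123 0.15      ] 0.039796462715002395 -20.19913529081475
```

```bash
python3 -m handwheel '[[1,1,2.7,0,0],[1,1,2.7,20,0],[1,1,2.7,40,0],[1,1,2.7,46,0],[1,1,2.7,48,0]]'; python3 -m handwheel '[[1,0,0,3,0],[1,0,0,6,0],[1,0,0,9,0],[1,0,0,12,0],[1,0,0,15,0]]'; python3 -c "
from h import *
delta((.5655,.0923,.1405),160.9)"
```

```text
t: 6.2
eef_pos: [0.5653, 0.0948, 0.1769]
tool_rot: [-3.141, -0.002, 2.808]
wrist_force: [-0.4, -0.2, -1.5]
width: 0.221
grasp_force: 60.7
t: 6.7
eef_pos: [0.5659, 0.0949, 0.163]
tool_rot: [3.141, -0.0, 2.808]
wrist_force: [-0.9, 0.4, 0.9]
width: 0.221
grasp_force: 60.8
t 6.7 eef [0.5659 0.0949 0.163 ] yaw 160.88 -> shift [-0.5 -2.6 22.5] turn -0.02 F [-0.9  0.4  0.9] M [ 0.09  0.32 -0.04] w 0.221 g 60.8
```

```bash
python3 -m handwheel '[[1,0,-1,5,0],[1,0,-1,10,0],[1,0,-1,14,0],[1,0,-1,17,0],[1,0,-1,19,0]]'; python3 -c "
from h import *
delta((.5655,.0923,.1405),160.9)"; python3 -m handwheel '[[1,0,0,1,0],[1,0,0,2,0],[1,0,0,3,0],[1,0,0,4,0],[1,0,0,5,0]]'; python3 -c "
from h import *
delta((.5655,.0923,.1405),160.9)"
```

```text
t: 7.2
eef_pos: [0.5652, 0.094, 0.1433]
tool_rot: [-3.141, -0.001, 2.808]
wrist_force: [-2.0, 1.1, 0.7]
width: 0.216
grasp_force: 61.0
t 7.2 eef [0.5652 0.094  0.1433] yaw 160.89 -> shift [-0.8 -1.5  2.8] turn -0.01 F [-2.   1.1  0.7] M [ 0.19  0.66 -0.01] w 0.216 g 61.0
t: 7.7
eef_pos: [0.5655, 0.0941, 0.1389]
tool_rot: [3.141, -0.0, 2.808]
wrist_force: [-4.3, 1.4, 2.4]
width: 0.216
grasp_force: 61.1
t 7.7 eef [0.5655 0.0941 0.1389] yaw 160.89 -> shift [-0.6 -1.7 -1.6] turn -0.01 F [-4.3  1.4  2.4] M [ 0.33  1.03 -0.01] w 0.216 g 61.1
```

```bash
python3 -m handwheel '[[1,1,0,0,0],[1,1,0,0.5,0],[1,1,0,1,0],[1,1,0,2,0],[1,1,0,3,0]]'; python3 -c "
from h import *
delta((.5655,.0923,.1045),160.9)"; python3 -m handwheel '[[1,0,0,1,0],[1,0,0,2,0],[1,0,0,3,0]]'; python3 -c "
from h import *
delta((.5655,.0923,.1045),160.9)"
```

```text
t: 8.2
eef_pos: [0.5649, 0.0941, 0.1358]
tool_rot: [3.142, 0.001, 2.808]
wrist_force: [-1.2, 0.4, -0.8]
width: 0.216
grasp_force: 60.9
t 8.2 eef [0.5649 0.0941 0.1358] yaw 160.88 -> shift [-1.1 -1.5 31.3] turn -0.02 F [-1.2  0.4 -0.8] M [0.12 0.32 0.03] w 0.216 g 60.9
t: 8.5
eef_pos: [0.5648, 0.0942, 0.1328]
tool_rot: [-3.142, 0.0, 2.808]
wrist_force: [-1.3, 0.1, 0.1]
width: 0.22
grasp_force: 60.9
t 8.5 eef [0.5648 0.0942 0.1328] yaw 160.89 -> shift [-1.2 -1.5 28.3] turn -0.01 F [-1.3  0.1  0.1] M [ 0.09  0.22 -0.01] w 0.22 g 60.9
```

```bash
python3 -m handwheel '[[1,0.4,0,1.5,0],[1,0.4,0,3,0],[1,0.4,0,4.5,0],[1,0.4,0,6,0],[1,0.4,0,7.5,0]]' 90|grep -E "eef|force"; python3 -m handwheel '[[1,0,0,1.5,0],[1,0,0,3,0],[1,0,0,4.5,0],[1,0,0,6,0],[1,0,0,7.5,0]]'; python3 -c "
from h import *
delta((.5655,.0923,.1045),160.9)"
```

```text
eef_pos: [0.5654, 0.0945, 0.1303]
wrist_force: [-10.2, 1.1, 21.7]
grasp_force: 95.1
t: 9.5
eef_pos: [0.5638, 0.0946, 0.1177]
tool_rot: [-3.142, -0.001, 2.808]
wrist_force: [-4.4, 2.6, 2.4]
width: 0.21
grasp_force: 92.8
t 9.5 eef [0.5638 0.0946 0.1177] yaw 160.9 -> shift [-2.4 -1.7 13.2] turn -0.0 F [-4.4  2.6  2.4] M [0.51 1.03 0.06] w 0.21 g 92.8
```

```bash
python3 -c "
from h import *
s=avg('scene',2)
cv2.imwrite('pics/c4.png',crop(s,265,155,100,85,7))"
```

```text
(no output)
```

View pics/c4.png

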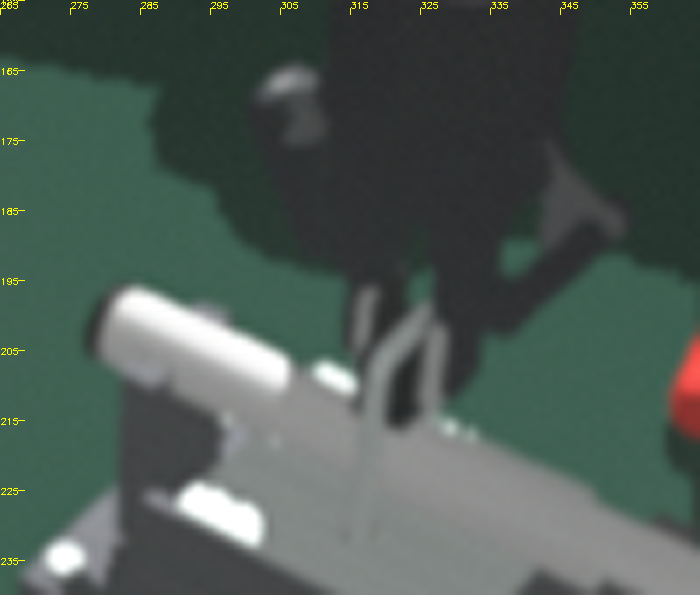

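The legs have passed into the plate: the near leg meets it at about (315.3,231.8). The bow shoulder is at (319,205). Next I'll check the bolt's height against the tool.

```bash
python3 -c "
from h import *
X=np.array([.945,-.327])
print('ref',proj('scene',np.r_[np.array([.5665,.0905])+X*.016,.150+.098]),'seen 321.3 168')
for z in (.036,.042,.048,.054): print(z,proj('scene',np.r_[np.array([.5655,.094])+X*.016,z+.098]))
delta((.5655,.0923,.1045),160.9)"
```

```text
ref [322.51248994 166.48635886] seen 321.3 168
0.036 [319.27038738 207.3069567 ]
0.042 [319.51231469 205.31269839]
0.048 [319.75617136 203.30270466]
0.054 [320.00198078 201.27678667]
t 9.6 eef [0.5637 0.0945 0.1171] yaw 160.89 -> shift [-2.4 -1.5 12.6] turn -0.01 F [-2.6  2.3  0. ] M [0.59 0.88 0.02] w 0.213 g 92.7
```

```bash
python3 -m handwheel '[[1,-1,0,1,0],[1,-1,0,2,0],[1,-1,0,3.5,0],[1,-1,0,5,0],[1,-1,0,6,0]]'|grep -E "eef|force"; python3 -m handwheel '[[1,0,0,1,0],[1,0,0,2,0],[1,0,0,3,0]]'; python3 -c "
from h import *
delta((.5655,.0923,.1045),160.9)"
```

```text
eef_pos: [0.5642, 0.094, 0.1112]
wrist_force: [-5.1, 2.7, 2.3]
grasp_force: 92.8
t: 10.4
eef_pos: [0.5642, 0.0939, 0.1083]
tool_rot: [-3.14, -0.003, 2.808]
wrist_force: [-5.9, 2.5, 2.9]
width: 0.209
grasp_force: 92.8
t 10.4 eef [0.5642 0.0939 0.1083] yaw 160.88 -> shift [-1.7 -1.1  3.8] turn -0.02 F [-5.9  2.5  2.9] M [0.41 1.27 0.01] w 0.209 g 92.8
```

```bash
python3 -m handwheel '[[1,0.7,0,0.7,0],[1,0.7,0,1.4,0],[1,0.7,0,2.1,0],[1,0.7,0,2.1,0]]'|grep -E "eef|force"; python3 -m handwheel '[[1,0,0,0.6,0],[1,0,0,1.2,0],[1,0,0,1.2,0]]'; python3 -c "
from h import *
delta((.5655,.0923,.1045),160.9)
s=avg('scene',2)
cv2.imwrite('pics/c5.png',crop(s,285,165,80,75,7))"
```

```text
eef_pos: [0.5636, 0.0941, 0.1059]
wrist_force: [-4.8, 1.0, 1.9]
grasp_force: 92.7
t: 11.1
eef_pos: [0.5636, 0.0941, 0.1048]
tool_rot: [-3.14, -0.002, 2.808]
wrist_force: [-4.2, 2.5, 1.9]
width: 0.21
grasp_force: 92.8
t 11.1 eef [0.5636 0.0941 0.1048] yaw 160.88 -> shift [-2.4 -1.1  0.3] turn -0.02 F [-4.2  2.5  1.9] M [ 0.45  1.02 -0.04] w 0.21 g 92.8
```

View pics/c5.png

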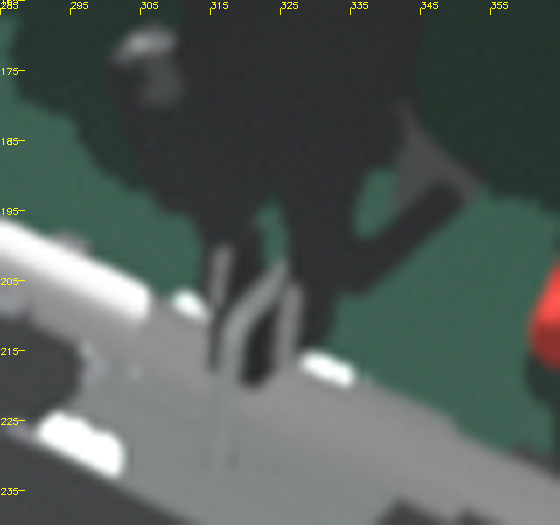

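The bow is now low over the tube, with its shoulder at about (318.2,211.7) and the saddle's lower edge at about (321.4,220), close to the tube. I'll press on gently until it makes contact.

```bash
for i in 1 ; do python3 -m handwheel '[[1,0,0,0.5,0],[1,0,0,1,0],[1,0,0,1,0]]'|grep -E "eef|wrist"; done; python3 -m handwheel '[[1,0,0,0.5,0],[1,0,0,1,0],[1,0,0,1,0]]'|grep -E "eef|wrist"
```

```text
eef_pos: [0.5637, 0.0941, 0.1047]
wrist_force: [-7.1, 1.9, 6.2]
eef_pos: [0.5638, 0.0941, 0.1046]
wrist_force: [-9.6, 1.1, 10.2]
```

```bash
python3 -m handwheel '[[1,0.8,0,0.5,0],[1,0.8,0,1,0],[1,0.8,0,1.5,0],[1,0.8,0,1.5,0]]'|grep -E "eef|wrist|tool"; python3 -m handwheel '[[1,0.6,0,0.5,0],[1,0.6,0,1,0],[1,0.6,0,1,0]]'|grep -E "eef|wrist"
```

```text
eef_pos: [0.5638, 0.0942, 0.1046]
tool_rot: [-3.14, -0.001, 2.808]
wrist_force: [-10.5, -0.0, 14.3]
eef_pos: [0.5638, 0.0942, 0.1045]
wrist_force: [-12.4, -0.5, 18.8]
```

```bash
python3 -m handwheel '[[1,-1,0,-2,0],[1,-1,0,-3,0],[1,-1,0,-3,0]]'|grep -E "eef|wrist"; python3 -m handwheel '[[0.3,0,0,0,0],[-0.2,0,0,0,0],[-0.2,0,0,0,0],[-0.2,0,0,0,0],[-0.2,0,0,0,0]]'; python3 -m handwheel '[[-0.2,0,0,-5,0],[-0.2,0,0,-20,0],[-0.2,0,0,-60,0],[-0.2,0,0,-100,0],[-0.2,0,0,-140,0]]'; python3 -m handwheel '[[-0.2,50,0,-30,0],[-0.2,100,0,-30,0],[-0.2,150,0,-30,0],[-0.2,150,0,-30,0]]'
```

```text
eef_pos: [0.5637, 0.0941, 0.1047]
wrist_force: [-7.1, 0.9, 7.7]
t: 13.3
eef_pos: [0.5644, 0.0943, 0.104]
tool_rot: [-3.142, 0.001, 2.808]
wrist_force: [0.1, 0.4, 0.2]
width: 0.598
grasp_force: 0.0
t: 13.8
eef_pos: [0.5642, 0.0944, 0.247]
tool_rot: [3.141, 0.001, 2.808]
wrist_force: [0.3, -0.4, -0.1]
width: 0.598
grasp_force: 0.0
t: 14.2
eef_pos: [0.4194, 0.1448, 0.2758]
tool_rot: [3.14, 0.002, 2.811]
wrist_force: [1.1, 0.6, -0.2]
width: 0.602
grasp_force: 0.0
```

```bash
python3 -c "
from h import *
t=avg('top',4);s=avg('scene',3)
o=np.zeros((600,800,3),np.uint8)
a=crop(t,150,140,70,65,6);b=crop(s,290,180,60,65,6)
o[:a.shape[0],:a.shape[1]]=a;o[:b.shape[0],425:425+b.shape[1]]=b
cv2.imwrite('pics/c6.png',o)"
```

```text
(no output)
```

View pics/c6.png

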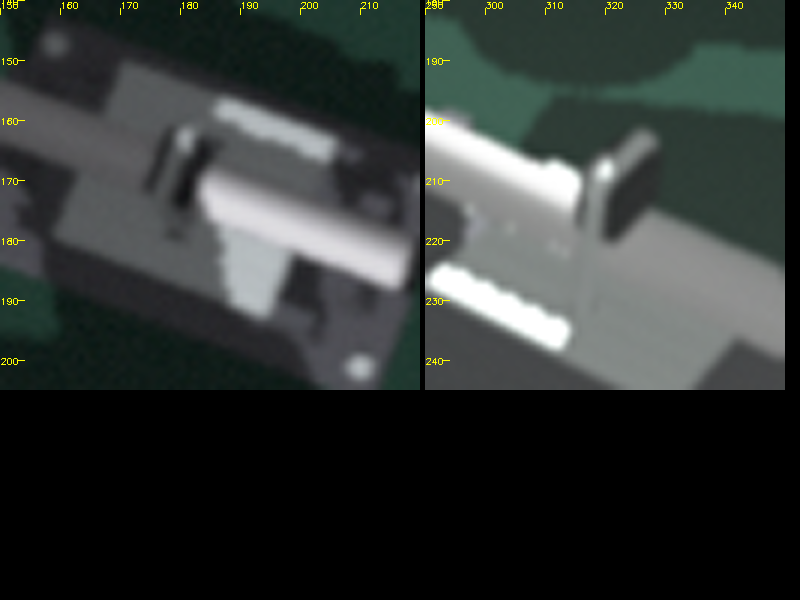

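Both legs stand in the holes, and the saddle appears to sit on the tube (bow top in scene from (319.5,207) to (327.5,202); top view bow at about (180,166.5)). I'll check the height before handing in.

```bash
python3 -c "
from h import *
X=np.array([.945,-.327]);Y=np.array([.327,.945]);C=np.array([.5655,.0940])
for z in (.026,.029,.032,.035,.04):
  P=lambda x,y,h:proj('scene',np.r_[C+X*x+Y*y,z+h]).round(1)
  print(z,'bow+',P(.016,0,.102),'bow-',P(-.016,0,.102),'saddle low near',P(.0165,.01,.07),'far low',P(-.0165,.01,.07))
print('tube far silhouette',proj('scene',np.r_[C-X*.010+Y*.010,.0948]),proj('scene',np.r_[C+X*.0+Y*.010,.099]))
print(tri((323.5,204.5),(180.3,166.3)))
"
```

```text
0.026 bow+ [319.  209.3] bow- [326.  202.4] saddle low near [321.3 221.4] far low [328.3 214.2]
0.029 bow+ [319.2 208.3] bow- [326.1 201.4] saddle low near [321.5 220.5] far low [328.5 213.2]
0.032 bow+ [319.3 207.3] bow- [326.2 200.4] saddle low near [321.6 219.5] far low [328.6 212.3]
0.035 bow+ [319.4 206.3] bow- [326.4 199.4] saddle low near [321.7 218.6] far low [328.8 211.3]
0.04 bow+ [319.6 204.6] bow- [326.6 197.8] saddle low near [321.9 217. ] far low [329.  209.7]
tube far silhouette [326.93969347 215.95087882] [325.00851008 216.81284662]
(array([0.56615132, 0.09164203, 0.13170328]), np.float64(0.008561440824905028))
```

The image height agrees with home. To confirm it directly, I'll touch the bow top with shut fingers; it should be at z ≈ 0.131.

```bash
python3 -m handwheel '[[1,-50,0,0,0],[1,-100,0,0,0],[1,-150,0,0,0],[1,-150,0,0,0],[1,-150,0,0,0]]' 40 >/dev/null;  python3 -m handwheel '[[1,0,0,40,0],[1,0,0,80,0],[1,0,0,120,0],[1,0,0,136,0],[1,0,0,136,0]]'|grep -E "eef|wrist|width"; python3 -c "
from h import *
delta((.5655,.094,.131),160.9)"
```

```text
eef_pos: [0.5619, 0.0946, 0.1356]
wrist_force: [0.6, 0.3, -0.5]
width: -0.001
t 15.55 eef [0.5619 0.0946 0.1356] yaw 160.91 -> shift [-3.6  0.6  4.6] turn 0.01 F [ 0.6  0.3 -0.5] M [ 0.03  0.06 -0.  ] w -0.001 g 0.0
```

```bash
python3 -m handwheel '[[1,-2.5,0,0.5,0],[1,-2.5,0,1.5,0],[1,-2.5,0,2.5,0],[1,-2.5,0,3.5,0],[1,-2.5,0,4,0]]'|grep -E "eef|wrist"; python3 -m handwheel '[[1,0,0,0.5,0],[1,0,0,1,0],[1,0,0,1.5,0],[1,0,0,1.5,0]]'|grep -E "eef|wrist"
```

```text
eef_pos: [0.5669, 0.0936, 0.1347]
wrist_force: [0.0, -0.3, 0.5]
eef_pos: [0.5665, 0.0936, 0.1324]
wrist_force: [0.8, 0.2, 0.1]
```

```bash
python3 -m handwheel '[[1,0,0,0.4,0],[1,0,0,0.8,0],[1,0,0,1.2,0],[1,0,0,1.2,0]]'|grep -E "eef|wrist"; python3 -m handwheel '[[1,0,0,0.4,0],[1,0,0,0.8,0],[1,0,0,1.2,0],[1,0,0,1.2,0]]'|grep -E "eef|wrist"
```

```text
eef_pos: [0.5665, 0.0936, 0.1313]
wrist_force: [0.1, 0.8, 0.7]
eef_pos: [0.5668, 0.0936, 0.1309]
wrist_force: [-1.0, -0.7, 5.2]
```

Contact came at z = 0.131, so the bolt is fully home.

```bash
python3 -m handwheel '[[1,0,0,-30,0],[1,0,0,-70,0],[1,0,0,-100,0],[1,0,0,-100,0],[1,0,0,-100,0]]'|grep -E "eef|wrist"; python3 -c "
from plant import r
print(r.hand_in())"
```

```text
eef_pos: [0.5669, 0.0936, 0.2305]
wrist_force: [0.3, -0.3, -0.2]
the job is handed in; nothing more can be done
None
```

The smallest U-bolt is clamped over the tube with both legs through the plate holes, pressed home (bow top touched at z = 0.131 m, as expected) and released, and the job was handed in with no verdict returned.

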